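# Lock the child-safe medicine box and test the catch

## Robot

A 7-joint arm with a two-finger parallel gripper is mounted at the origin on the work surface. World frame = base frame: x ahead of the robot, y to its left, z up, the work surface at z = 0. Lengths are in mm, angles in rad, forces in N, time in s.
With the tool pointing down it reaches from about 425 to 925 mm from the base axis. Payload 6.8 kg.
Tool frame: the origin (TCP) lies on the centre line of the jaws, within the pads' length; the fingertips stand 17 mm ahead of it and the grasp point (between the pads) lies 2 mm behind it; z points along the fingers, y is the line along which they close (so a half turn about z gives the same grasp; the last joint's range is limited). The gripper opens to 88 mm and grips with 3 to 60 N. Pads are 20 mm wide; open, the fingers measure 115 mm over their backs; the gripper's body (75 mm by 178 mm) begins 61 mm behind the grasp point.
Start: joints at [1.052, 0.477, 0.022, 1.555, -0.011, 1.109, -0.083], TCP at [269.567, -618.854, 239.664] pointing down, gripper open.
Joint ranges: [-2.96, 2.96], [-0.34, 2.1], [-1.41, 1.46], [0.24, 2.44], [-1.37, 4.51], [0.17, 1.92], [-2.96, 2.96]. Speed limits (rad/s): [2.39, 2.39, 3.14, 3.14, 3.14, 3.14, 3.14].

## Interface

Orientations are given as a 3x3 rotation matrix whose columns are the frame's x, y, z axes.
In Python, from bench import arm gives the robot as it stands.
- The arm moves only by the shell command python3 -m crank 'ROWS' [FORCE]. ROWS is a JSON object of lists of equal length, an entry for each row: "travel": the shift along the tool's x, y, z in m, a list of three; "angular": the turn, a rotation vector about the tool's x, y, z in rad, a list of three; "jaw": the closure, from 0 (fully open) to 1 (shut). A call has 1 to 8 rows; each row shifts and turns the commanded pose from where the row before left it, along the tool's axes as they then stand; what a row does not reach is not made up. A row lasts 1/10 s, in which the tool goes at most 50 mm and 8.59 degrees, less where a joint would pass 70% of its speed; a pose out of reach is approached as far as the arm can. A call with a gripper value outside its range is refused whole. The fingers move at their own pace and stop on an object; FORCE is the grip in N (left out, the last holds). Time passes only in rows, so rows that do not move let the fingers close. It gives the time, the measured TCP pose, the force, the opening and the grip force at its end, in the units of the state.
- arm.read_state(): the state, without advancing time (a new reading comes with each control period).
- arm.read_camera(name): name is "scene" or "top" or "wrist"; returns (picture, depth): 384x512x3 uint8, red, green, blue; 384x512 float32, mm along the optical axis (not along the pixel's ray), 0 where there is no reading.
- arm.camera_model(name): a dict with "camera_matrix" (3x3 intrinsics, pixels), "R" (3x3) and "t" (3): a world point X has camera coordinates R X + t; the wrist camera has in their place "hand_eye" (4x4, takes a point from camera to tool coordinates, whose origin is the TCP and whose axes are the flange's). Camera axes: x right, y down, z forward; pixel columns grow to the right and rows downward; lengths in mm; the calibration is good to about 2 mm. A picture is of the moment at which its call begins: read the wrist's pose just before it. camera_model takes no time and is no camera call.
- arm.job_done(): hands the job in; it is judged then, once.
The state is a dict: "time": time; "joint_positions": joint angles; "joint_velocities": joint speeds; "tau": joint torques, N m; "ee_pos": TCP position; "orientation": TCP orientation; "ft_force": force on the tool from outside, world axes, zero at the start; "ft_torque": the same for the moment, N m; "opening": finger opening in mm; "grasp_force": force on a finger pad.
Only numpy, scipy, OpenCV 4.12 (cv2) and the standard library are available. Lean on these libraries where they do the work, as an engineer would, in place of code of your own. Each camera call takes 0.05 s, during which the arm holds its last target. There are 200 camera calls.

## Task

Lock the shut medicine box: push the knob on its sloping lid in, turn it clockwise past its safety stop until its nose points at the box's low front edge, and let it spring back out. Then prove that the catch holds with a steady tug of about 10 N on the knob, straight out from the lid, for about a second, staying under 20 N. Leave the box locked and shut, let go, and do not disturb the mirror, dish, cup or sunglasses.

Things in the scene. Friction and masses are not known exactly. Their poses are not given: they have to be found in the camera images.
- medbox: In mm. White steel medicine box, 220 deep (x), 260 wide (y), heavy: it does not move. Origin: centre of its underside, z up; its low front (65 high, at x = -110) looks to its own -x, away from the robot. A hinged lid slopes up at 28 degrees from the front edge to a flat top strip, 166 high, at the back (x = 80 to 110). The knob's axis meets the lid at x = -55, y = 0, z = 94 and is square to it.
- knob_grip: In mm. Steel knob in the lid. Turns with it: point on its axis 40 out from the lid, 10 below the top of the grip bar. z = out along the axis (28 deg off vertical, leaning to the box's front); x = along the bar to its rounded nose; y = across it. Bar: 60 long (28 behind to 32 ahead), 16 thick, 30 high, on a round flange 60 across whose face is 20 below this point. Fixed collar round it: 73 across.
- knob (a joint): Turn of the knob, rad, growing clockwise seen from outside. 0 to 0.2 free: the nose points to the right (seen from the front) and a tongue under the lid is clear. 0.25 to 1.01 is barred by the safety stop unless the knob is pushed in. Locked from 1.06 to the end stop at 1.31, where the nose points at the front edge. It stays as left; about 0.03 N m of friction.
- knob_push (a joint): How far the knob is pushed in, m. 0 = sprung right out; 0.009 = fully in, flange about level with the collar. The spring takes 4 N to start and 9.4 N at full depth. At least 0.006 in, the knob passes the safety stop; let go part way round, it stays caught at 0.0055; in the locked position it springs out again to 0 and can not be turned back without pushing.
- lid (a joint): Opening of the lid about its hinge along the top of the slope, rad; 0 = shut. The knob's axis is 153 mm down the slope from the hinge. The lid is loose: unlocked, a pull of about 2.5 N at the knob lifts it, and it falls shut by itself.
- keeper (a joint): How far the sprung keeper inside the box is drawn out, m, 0 at rest. Locked, the knob's tongue lies 0.5 mm under it. A pull on the knob first takes about 2.5 N to lift the lid by that much, then draws the keeper out, 0.3 mm per further N at the knob: 10 N, 0.002; 20 N, 0.005. The knob tilts with the lid as it comes (0.0065 rad per mm); a stiff grip that resists this tilt takes some newtons more.
- mirror: In mm. Bystander, loose, 1.1 kg: round magnifying mirror 160 across with a dark silicone rim, on a jointed lever arm over a round steel foot 130 across; 295 high in all. Origin: centre of the foot's underside, z up; the glass looks to -x.
- pin_dish: In mm. Bystander, loose: white porcelain dish of hair pins, 120 across, 26 high. Origin: centre of its underside.
- steel_cup: In mm. Bystander, loose: empty stainless steel cup, 78 across the rim, 100 high, upright. Origin: centre of its underside.
- sunglasses: In mm. Bystander, loose: black plastic sunglasses standing on their rims with the side arms open; 150 wide (y), 140 front to back (x = 0 at the lenses to 140 at the arm ends), 50 high. Origin: under the nose bridge.

How it is judged:
By the outcome, as a careful person would: the job done as asked, in the order asked, and still so for the second after the job is handed in, with the robot touching nothing.
It also fails if it takes over 58 s, if anything falls off the work surface, if the arm or the gripper's body presses on something with over 40 N, if the wrist force passes 120 N, or if a joint passes its speed limit or range.

## Working session

There is one attempt and no reset: what is moved stays moved. The work goes in short steps, Python scripts to look and compute and a shell command to move; the robot and the scene stay as the last step left them, time stands still between calls to the robot, and variables do not carry over. Pictures are saved under pics/ and viewed, at most 10 in all, crops included, and the job is handed in when it is done.

```bash
mkdir -p pics; ls; python3 - <<'E'
from bench import arm
import cv2,numpy as np
s=arm.read_state();print(s)
for n in("scene","top"):
    p,d=arm.read_camera(n);cv2.imwrite(f"pics/{n}.png",p[:,:,::-1]);np.save(f"pics/{n}_d.npy",d);np.save(f"pics/{n}.npy",p)
    m=arm.camera_model(n);print(n,{k:np.round(v,3).tolist() for k,v in m.items()},d.min(),d.max())
print(arm.camera_model("wrist"))
E
```

```text
pics
{'time': 0.0, 'joint_positions': array([ 1.05189324,  0.47778862,  0.02232942,  1.556422  , -0.01154343,
        1.10930294, -0.08311225]), 'joint_velocities': array([-0.00119658,  0.00083659, -0.00095176,  0.00104373, -0.00011589,
        0.00035127,  0.00042504]), 'tau': array([-1.10098939e-03, -5.82853103e+01,  1.53428134e+00, -2.72610873e+01,
       -5.42771642e-02,  1.69545173e-02,  2.11243005e-04]), 'ee_pos': array([ 269.3389853 , -618.32078597,  238.70161856]), 'orientation': array([[ 9.16800595e-01,  3.99344504e-01, -7.97253179e-04],
       [ 3.99345290e-01, -9.16799191e-01,  1.60687440e-03],
       [-8.92246106e-05, -1.79156271e-03, -9.99998391e-01]]), 'ft_force': array([-0.3746544 ,  0.91278878, -0.11233435]), 'ft_torque': array([ 0.01942223, -0.01383508, -0.00368332]), 'grasp_force': 0.0, 'opening': 87.8326855465537}
scene {'camera_matrix': [[436.132, 0.0, 258.582], [0.0, 436.132, 195.686], [0.0, 0.0, 1.0]], 'R': [[-0.618, 0.786, -0.013], [0.51, 0.389, -0.767], [-0.598, -0.48, -0.641]], 't': [324.082, -167.579, 1583.45]} 0.0 3997.5173
top {'camera_matrix': [[405.864, 0.0, 255.76], [0.0, 405.864, 186.02], [0.0, 0.0, 1.0]], 'R': [[-0.006, -1.0, 0.004], [-0.984, 0.005, -0.18], [0.18, -0.005, -0.984]], 't': [-7.623, 514.614, 1313.54]} 0.0 2393.8826
{'camera_matrix': array([[274.81947608,   0.        , 254.55299883],
       [  0.        , 274.81947608, 192.56934279],
       [  0.        ,   0.        ,   1.        ]]), 'hand_eye': array([[ 8.44915493e-04, -9.65007724e-01, -2.62220095e-01,
         7.20005034e+01],
       [ 9.99999535e-01,  6.93183022e-04,  6.71146616e-04,
        -1.29131632e+00],
       [-4.65895150e-04, -2.62220540e-01,  9.65007861e-01,
        -1.44977145e+02],
       [ 0.00000000e+00,  0.00000000e+00,  0.00000000e+00,
         1.00000000e+00]])}
```

View pics/scene.png

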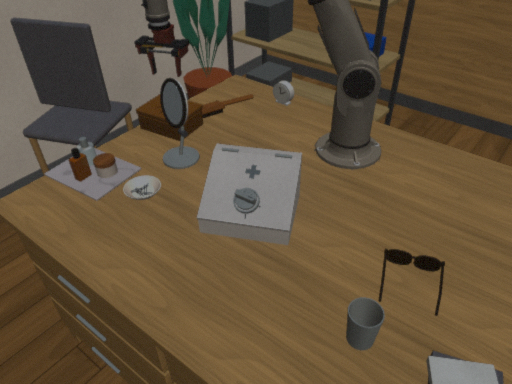

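View pics/top.png

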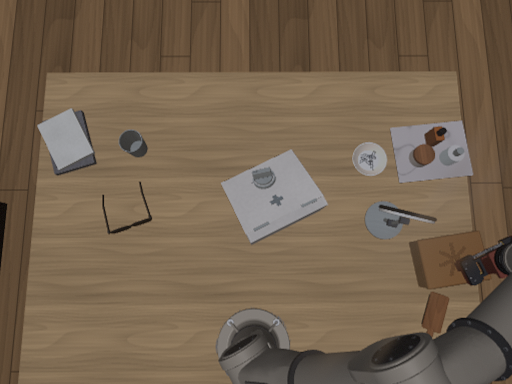

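The scene view shows the box at (250,190) with its knob at (246,200); mirror is at (180,120), dish (142,187), cup (363,322) and sunglasses (413,265). In the top view the knob is at (263,178), the box spans (222..326, 152..240), and the mirror is to its right at (385,218).

```bash
cat > h.py <<'E'
from bench import arm
import numpy as np,cv2
def cloud(d,K,R,t):
    v,u=np.mgrid[:d.shape[0],:d.shape[1]]
    c=np.stack([(u-K[0,2])/K[0,0]*d,(v-K[1,2])/K[1,1]*d,d],-1)
    return (c-t)@R   # R^T(c-t)
E
python3 - <<'E'
from h import *
for n,box in(("top",(215,335,145,245)),("scene",(195,310,140,245))):
    m=arm.camera_model(n);d=np.load(f"pics/{n}_d.npy");P=cloud(d,np.array(m["camera_matrix"]),np.array(m["R"]),np.array(m["t"]))
    a=P[box[2]:box[3],box[0]:box[1]].reshape(-1,3);dd=d[box[2]:box[3],box[0]:box[1]].ravel()
    tab=P[300:330,60:150].reshape(-1,3) if n=="top" else P[220:260,100:180].reshape(-1,3); print(n,"table z",np.median(tab[:,2]),tab[:,2].std())
    a=a[(dd>0)&(a[:,2]>40)&(a[:,2]<230)]
    # plane ransac for slope
    rng=np.random.default_rng(0);best=0
    for _ in range(500):
        q=a[rng.choice(len(a),3,False)];nn=np.cross(q[1]-q[0],q[2]-q[0]);l=np.linalg.norm(nn)
        if l<100: continue
        nn/=l;nn*=np.sign(nn[2])
        if not .8<nn[2]<.95: continue
        i=abs((a-q[0])@nn)<3
        if i.sum()>best:best=i.sum();I=i
    for _ in range(3):
        c=a[I].mean(0);nn=np.linalg.svd(a[I]-c)[2][2];nn*=np.sign(nn[2]);I=abs((a-c)@nn)<3
    print(len(a),I.sum(),"n",nn,"tilt",np.degrees(np.arccos(nn[2])),"yaw out(front)",np.degrees(np.arctan2(nn[1],nn[0])),"res",((a[I]-c)@nn).std())
    r=cv2.minAreaRect(a[:,:2].astype(np.float32));print("footprint all",r)
    h=(a-c)@nn;k=a[(h>12)&(h<70)];
    k=k[np.linalg.norm(k-np.median(k,0),axis=1)<60];hk=(k-c)@nn
    print("knob pts",len(k),k.mean(0),hk.max())
    top=k[hk>42];print("bar top",len(top),top.mean(0))
    f=np.array([nn[0],nn[1],0]);f/=np.linalg.norm(f);y=np.cross([0,0,1],-f)
    print("ext f",np.percentile(a@f,[.5,99.5]),"y",np.percentile(a@y,[.5,99.5]),"f,y of bar",top.mean(0)@f,top.mean(0)@y)
    e=np.linalg.svd(top-top.mean(0))[2][0];print("bar dir",e)
for n in("top","scene"):
    p=np.load(f"pics/{n}.npy");c=p[140:250,210:340] if n=="top" else p[140:245,190:310]
    cv2.imwrite(f"pics/{n}_c.png",cv2.resize(c,None,fx=5,fy=5,interpolation=cv2.INTER_CUBIC)[:,:,::-1])
E
```

```text
top table z 1.4339935620217314 84.07471483690755
5630 3748 n [0.42101104 0.20602043 0.8833489 ] tilt 27.950983434008972 yaw out(front) 26.074668987349625 res 1.5074691567460892
footprint all ((478.5238342285156, -60.13148498535156), (225.1016082763672, 264.1778869628906), 25.912466049194336)
knob pts 296 [529.52025    -31.81975896 127.55960922] 54.6236733053708
bar top 94 [543.44165538 -25.79169596 139.53389889]
ext f [290.8498413  514.39172396] y [133.78803157 393.76350725] f,y of bar 476.79470855429366 262.03215504217644
bar dir [-0.21065248  0.97162805 -0.10753821]
scene table z -0.17051154676723068 56.69957273039987
7522 5065 n [0.42135046 0.20634425 0.88311146] tilt 27.979995120045952 yaw out(front) 26.091971153599168 res 1.5434108131167372
footprint all ((481.3374938964844, -63.4239501953125), (230.82705688476562, 265.7051696777344), 26.058908462524414)
knob pts 418 [544.01104985 -30.1855835  117.70393063] 53.471415822241795
bar top 128 [549.74415914 -27.06732809 136.23577102]
ext f [295.00086723 517.11935604] y [137.22645385 398.04844116] f,y of bar 481.81472906044223 266.09368203811385
bar dir [ 0.20678807 -0.96764908  0.14454742]
```

View pics/top_c.png

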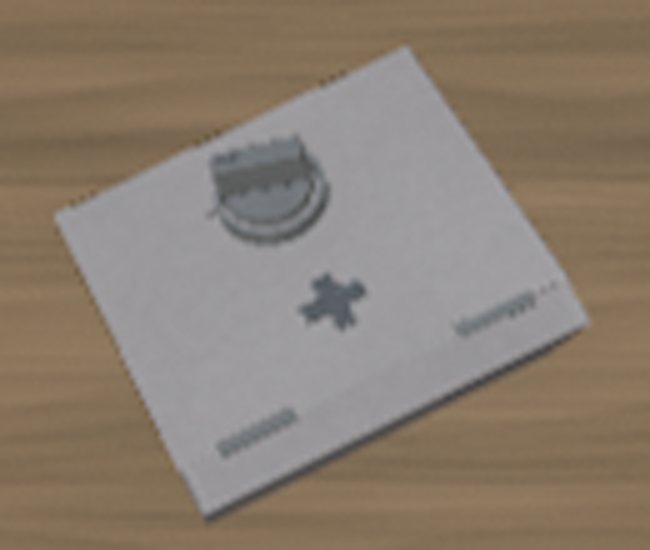

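The crop shows the bar near the knob's zero position (nose at lower left, about 15° towards the front). Both views agree on box yaw ≈ 26.05°. I'll lift first, clear of the mirror, then cross.

```bash
python3 -m crank '{"travel":[[0,0,-0.05],[0,0,-0.05],[0,0,-0.05],[0,0,-0.05],[0,0,-0.04],[0.0375,-0.029,0],[0.0375,-0.029,0],[0.0375,-0.029,0]],"angular":[[0,0,0],[0,0,0],[0,0,0],[0,0,0],[0,0,0],[0,0,0],[0,0,0],[0,0,0]],"jaw":[0,0,0,0,0,0,0,0]}'
cat >> h.py <<'E'
from scipy.spatial.transform import Rotation as Ro
th=np.radians(26.05);ti=np.radians(28)
f=np.array([np.cos(th),np.sin(th),0]);yb=np.array([f[1],-f[0],0])
n=np.sin(ti)*f+np.cos(ti)*np.array([0,0,1]);s=np.cos(ti)*f-np.sin(ti)*np.array([0,0,1])
def Rt(q=0.): # tool orientation with x along nose at knob angle q
    a=np.pi/2-1.31+q;x=-np.cos(a)*yb+np.sin(a)*s;z=-n
    return np.stack([x,np.cross(z,x),z],1)
def delta(p,R,st=None):
    st=st or arm.read_state();R0=np.array(st["orientation"])
    v=Ro.from_matrix(R0.T@R).as_rotvec()
    print("travel before turn",np.round(R0.T@(p-st["ee_pos"]),1),"after turn",np.round(R.T@(p-st["ee_pos"]),1),"rotvec",np.round(v,4),np.degrees(np.linalg.norm(v)))
E
python3 - <<'E'
from h import *
print(arm.read_state()["ee_pos"],arm.read_state()["joint_positions"]);delta(np.array([611,7,280.]),Rt())
E
```

```text
time: 0.9
ee_pos: [338.4, -492.7, 479.4]
orientation: [[0.917, 0.399, -0.0], [0.399, -0.917, 0.0], [-0.0, -0.0, -1.0]]
ft_force: [0.5, 0.3, 0.4]
opening: 87.9
grasp_force: 0.0
[ 338.3922717  -492.70646301  479.35355883] [ 0.87924787  0.22842444 -0.01869547  1.37767645  0.00419596  1.53585363
 -0.29990056]
travel before turn [ 449.2 -349.6  199.4] after turn [447.9 401.7 -42. ] rotvec [ 0.3116 -0.4255 -1.3258] 81.7511374297808
```

```bash
python3 -m crank '{"travel":[[0.0375,-0.029,0],[0.0375,-0.029,0],[0.0375,-0.029,0],[0.0375,-0.029,0],[0.0375,-0.029,0],[0.0375,-0.029,0],[0.0375,-0.029,0],[0.0375,-0.029,0]],"angular":[[0,0,0],[0,0,0],[0,0,0],[0,0,0],[0,0,0],[0,0,0],[0,0,0],[0,0,0]],"jaw":[0,0,0,0,0,0,0,0]}'
python3 -m crank '{"travel":[[0,0,0],[0,0,0],[0,0,0],[0,0,0],[0,0,0],[0,0,0],[0,0,0],[0,0,0]],"angular":[[0.031,-0.0425,-0.1325],[0.031,-0.0425,-0.1325],[0.031,-0.0425,-0.1325],[0.031,-0.0425,-0.1325],[0.031,-0.0425,-0.1325],[0.031,-0.0425,-0.1325],[0.031,-0.0425,-0.1325],[0.031,-0.0425,-0.1325]],"jaw":[0,0,0,0,0,0,0,0]}'
python3 - <<'E'
from h import *
print(arm.read_state()["ee_pos"],arm.read_state()["joint_positions"]);delta(np.array([611,7,280.]),Rt())
E
```

```text
time: 1.7
ee_pos: [520.7, -159.9, 479.4]
orientation: [[0.917, 0.399, -0.0], [0.399, -0.917, -0.0], [-0.0, -0.0, -1.0]]
ft_force: [0.6, -0.7, -0.7]
opening: 87.5
grasp_force: 0.0
time: 2.5
ee_pos: [520.4, -162.1, 479.0]
orientation: [[0.05, 0.926, -0.373], [0.987, -0.103, -0.123], [-0.152, -0.362, -0.92]]
ft_force: [-0.2, 0.1, -0.1]
opening: 87.9
grasp_force: 0.0
[ 520.37105764 -162.0741498   479.02275404] [ 0.35821564  0.3579718  -0.38301729  1.27616325  0.259269    1.91571462
 -0.06781352]
travel before turn [201.7 138.6 128.4] after turn [167.8 194.2 102.6] rotvec [ 0.0611 -0.0834 -0.2603] 16.04674639539285
```

```bash
python3 -m crank '{"travel":[[0.0335,0.023,0.0215],[0.0335,0.023,0.0215],[0.0335,0.023,0.0215],[0.0335,0.023,0.0215],[0.0335,0.023,0.0215],[0.0335,0.023,0.0215],[0,0,0],[0,0,0]],"angular":[[0,0,0],[0,0,0],[0,0,0],[0,0,0],[0,0,0],[0,0,0],[0.031,-0.042,-0.13],[0.031,-0.042,-0.13]],"jaw":[0,0,0,0,0,0,0,0]}'
python3 - <<'E'
from h import *
print(arm.read_state()["ee_pos"],arm.read_state()["joint_positions"]);delta(np.array([611,7,280.]),Rt())
E
```

```text
time: 3.3
ee_pos: [611.1, 6.6, 278.7]
orientation: [[-0.222, 0.878, -0.424], [0.968, 0.144, -0.208], [-0.122, -0.456, -0.881]]
ft_force: [-0.7, -0.1, 0.2]
opening: 87.8
grasp_force: 0.0
[611.10761523   6.56720729 278.71193852] [ 0.10141547  0.64689637 -0.46929967  1.31721853  0.3288511   1.73551302
 -0.18672097]
travel before turn [ 0.3 -0.6 -1.2] after turn [ 0.3 -0.6 -1.2] rotvec [-0.003   0.0016  0.0013] 0.20717790488836943
```

```bash
python3 - <<'E'
from h import *
st=arm.read_state();p,d=arm.read_camera("wrist");m=arm.camera_model("wrist");H=np.array(m["hand_eye"]);K=np.array(m["camera_matrix"])
R0=np.array(st["orientation"]);T0=st["ee_pos"]
P=cloud(d,K,np.eye(3),np.zeros(3))@H[:3,:3].T+H[:3,3]   # tool coords
W=P@R0.T+T0
np.save("pics/w1.npy",p);np.save("pics/w1W.npy",W);np.save("pics/w1d.npy",d)
cv2.imwrite("pics/w1.png",p[:,:,::-1])
ok=(d>0)
lid=118 # rough
hh=(W@n)
L=np.median(hh[ok&(W[...,2]>60)&(W[...,2]<166)]);print("lid offset n.W",L)
E
```

```text
lid offset n.W 297.9014004761785
```

View pics/w1.png

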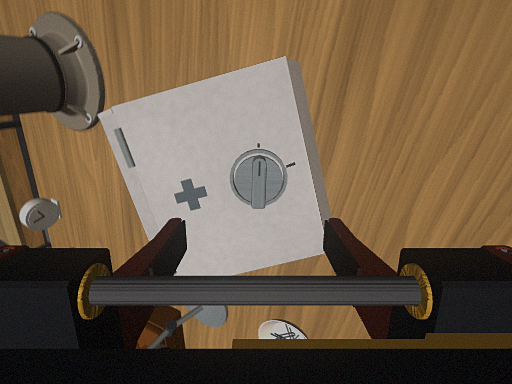

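The wrist view shows the bar lying along tool x, nose up at (259,158). The free mark is at (259,146), the locked mark at (291,165), and the collar is centred at about (258,178).

```bash
python3 - <<'E'
from h import *
W=np.load("pics/w1W.npy");d=np.load("pics/w1d.npy");p=np.load("pics/w1.npy")
u,v=np.meshgrid(np.arange(512),np.arange(384))
reg=(d>0)&(u>160)&(u<310)&(v>90)&(v<215)
g=p.astype(int).min(2);h=W@n-298
lidm=reg&(abs(h)<4)&(np.hypot(u-258,v-180)>40)
A=W[lidm];c=A.mean(0);nn=np.linalg.svd(A-c)[2][2];nn*=np.sign(nn[2]);print("wrist plane n",nn,"nom",n,"off",c@n,"std",((A-c)@nn).std())
h=(W-c)@nn
near=reg&(np.hypot(u-258,v-180)<40)
for lo,hi,nm in((44,58,"bar top"),(12,26,"flange/collar"),(-5,80,"all")):
    k=W[near&(h>lo)&(h<hi)]
    if len(k)==0: print(nm,0);continue
    S,Y=k@s,k@yb
    R=Rt(0);X,Yt=k@R[:,0],k@R[:,1]
    print(nm,len(k),"h med",np.median(h[near&(h>lo)&(h<hi)]),"x ext",np.percentile(X,[1,99]),"y ext",np.percentile(Yt,[1,99]),"mean",X.mean(),Yt.mean())
    if nm=="bar top":
        e=np.linalg.svd(k-k.mean(0))[2][0];print("dir in tool",R.T@e)
# lid expected geometry from box centre: n.(lid pt)
R=Rt(0)
print("prior grip pts in Rt coords (top,scene bartop)",[R.T@np.array(q) for q in([543.4,-25.8,139.5],[549.7,-27.1,136.2])])
# lid corners from contour: front edge
S=W@s;Yb=W@yb
print("lid S ext",np.percentile(S[lidm],[.2,99.8]),"Y ext",np.percentile(Yb[lidm],[.2,99.8]))
K=np.array(arm.camera_model("wrist")["camera_matrix"]);print("dist lid",np.median(d[lidm]))
E
```

```text
wrist plane n [0.42177471 0.2082343  0.88246505] nom [0.42177849 0.20617094 0.88294759] off 298.09581543810344 std 0.8289004691692339
bar top 691 h med 49.65889816210528 x ext [-190.03658586 -132.1123907 ] y ext [408.94434687 424.57256968] mean -160.45018824746435 416.4298774241495
dir in tool [-0.99964628 -0.02653886 -0.00173364]
flange/collar 1359 h med 19.652843977958945 x ext [-192.74550433 -129.851085  ] y ext [383.39695406 450.10336751] mean -161.0269185967115 416.38545319781633
all 4841 h med 7.062074488956223 x ext [-214.17578824 -119.98596031] y ext [367.39781273 465.30511644] mean -164.03115132844908 416.1490440667249
prior grip pts in Rt coords (top,scene bartop) [array([-161.28236618,  411.04286643, -347.04640945]), array([-163.52583145,  417.89572834, -346.52186465])]
lid S ext [224.61995026 427.74214845] Y ext [136.81560889 329.00681286]
dist lid 346.34692
```

```bash
cat >> h.py <<'E'
def grip(h,q=0.,dx=0,dy=0): return Rt(0)@np.array([-162.5+dx,416.4+dy,-(298.1+h)])
E
python3 - <<'E'
from h import *
st=arm.read_state();R=Rt(.026);print(grip(43));delta(grip(43),R)
E
```

```text
[545.87199555 -27.43867793 131.96705435]
travel before turn [ -1.6   4.7 164. ] after turn [ -2.    4.1 164. ] rotvec [-0.0044  0.0032  0.0359] 2.0782137452715737
```

```bash
python3 -m crank '{"travel":[[-0.0016,0.0047,0],[0,0,0.04],[0,0,0.04],[0,0,0.04],[0,0,0.025],[0,0,0]],"angular":[[-0.0044,0.0032,0.036],[0,0,0],[0,0,0],[0,0,0],[0,0,0],[0,0,0]],"jaw":[0,0,0,0,0,0]}'
python3 - <<'E'
from h import *
delta(grip(43),Rt(.026));print(arm.read_state()["joint_positions"])
E
```

```text
time: 3.95
ee_pos: [553.0, -26.8, 148.0]
orientation: [[-0.175, 0.889, -0.422], [0.975, 0.096, -0.202], [-0.139, -0.447, -0.884]]
ft_force: [-0.4, 0.7, -0.3]
opening: 88.0
grasp_force: 0.0
travel before turn [ 2.8  0.8 17.3] after turn [ 2.9  0.9 17.3] rotvec [ 0.0005 -0.0043 -0.0221] 1.2884844723900126
[ 0.16196015  0.67002751 -0.45348019  1.59745891  0.35962337  1.4400097
 -0.26755267]
```

```bash
python3 -m crank '{"travel":[[0.003,0.001,0.005],[0,0,0.006],[0,0,0.006],[0,0,0]],"angular":[[0,-0.004,-0.022],[0,0,0],[0,0,0],[0,0,0]],"jaw":[0,0,0,0]}'
python3 - <<'E'
from h import *
delta(grip(43),Rt(.026))
st=arm.read_state();p,d=arm.read_camera("wrist");cv2.imwrite("pics/w2.png",p[:,:,::-1])
E
```

```text
time: 4.35
ee_pos: [548.8, -24.7, 134.2]
orientation: [[-0.202, 0.886, -0.416], [0.971, 0.125, -0.206], [-0.131, -0.446, -0.886]]
ft_force: [-0.4, -0.7, -0.8]
opening: 88.2
grasp_force: 0.0
travel before turn [-1.8 -2.   3.7] after turn [-1.8 -1.9  3.7] rotvec [0.0059 0.0006 0.0059] 0.4785814105656409
```

View pics/w2.png

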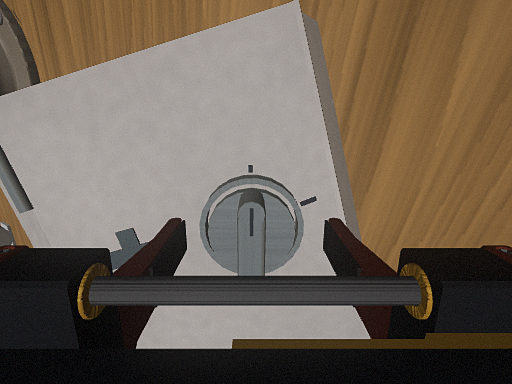

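The bar is at column 251 and the jaw centre at 254, so the tool needs about −2 mm in y. I'll correct that and close.

```bash
python3 -m crank '{"travel":[[-0.0018,-0.002,0.003],[0,0,0],[0,0,0],[0,0,0],[0,0,0],[0,0,0],[0,0,0],[0,0,0]],"angular":[[0.005,0,0.004],[0,0,0],[0,0,0],[0,0,0],[0,0,0],[0,0,0],[0,0,0],[0,0,0]],"jaw":[0,0.4,0.7,1,1,1,1,1]}' 35
cat >> h.py <<'E'
def rep(q):
    st=arm.read_state();delta(grip(43),Rt(q),st);R0=np.array(st["orientation"])
    print("t",st["time"],"F tool",np.round(R0.T@st["ft_force"],1),"F.n",round(float(n@st["ft_force"]),1),"T tool",np.round(R0.T@st["ft_torque"],2),"open",st["opening"],st["grasp_force"])
E
python3 -c "from h import *;rep(.026)"
```

```text
time: 5.2
ee_pos: [546.2, -27.2, 132.7]
orientation: [[-0.199, 0.885, -0.421], [0.971, 0.12, -0.207], [-0.132, -0.45, -0.883]]
ft_force: [0.4, -0.4, -0.9]
opening: 35.2
grasp_force: 0.0
travel before turn [-0.1  0.   0.9] after turn [-0.1  0.   0.9] rotvec [0.0009 0.0005 0.0025] 0.15552369276352404
t 5.2 F tool [-0.4  0.7  0.7] F.n -0.7 T tool [-0.47  0.04  0.05] open 35.17078553819376 0.0
```

```bash
python3 -m crank '{"travel":[[0,0,0],[0,0,0],[0,0,0],[0,0,0],[0,0,0],[0,0,0]],"angular":[[0,0,0],[0,0,0],[0,0,0],[0,0,0],[0,0,0],[0,0,0]],"jaw":[1,1,1,1,1,1]}' 35
python3 -c "from h import *;rep(.026)"
```

```text
time: 5.8
ee_pos: [546.1, -27.3, 132.7]
orientation: [[-0.199, 0.885, -0.421], [0.971, 0.12, -0.207], [-0.132, -0.45, -0.883]]
ft_force: [-0.6, 0.1, 0.9]
opening: 16.0
grasp_force: 35.0
travel before turn [-0.   0.1  0.8] after turn [-0.   0.1  0.8] rotvec [0.0008 0.0006 0.0024] 0.15005025305128455
t 5.8 F tool [ 0.1 -1.  -0.5] F.n 0.5 T tool [-0.44  0.06  0.11] open 16.017816040631278 34.994730949401855
```

```bash
python3 -m crank '{"travel":[[0,0,0.002],[0,0,0.002],[0,0,0.002],[0,0,0.002],[0,0,0],[0,0,0]],"angular":[[0,0,0],[0,0,0],[0,0,0],[0,0,0],[0,0,0],[0,0,0]],"jaw":[1,1,1,1,1,1]}'
python3 -c "from h import *;rep(.026)"
```

```text
time: 6.4
ee_pos: [543.2, -28.7, 126.5]
orientation: [[-0.199, 0.885, -0.42], [0.971, 0.12, -0.207], [-0.132, -0.449, -0.884]]
ft_force: [-0.2, 1.7, 8.2]
opening: 15.8
grasp_force: 35.0
travel before turn [-0.1  0.1 -6.2] after turn [-0.1  0.1 -6.2] rotvec [0.0017 0.0007 0.0024] 0.17021350400848823
t 6.4 F tool [ 0.6 -3.7 -7.5] F.n 7.5 T tool [ 0.3  -0.05  0.  ] open 15.829864091031112 34.99988079071045
```

```bash
python3 -m crank '{"travel":[[0,0,0.001],[0,0,0],[0,0,0],[0,0,0],[0,0,0],[0,0,0]],"angular":[[0,0,0],[0,0,0],[0,0,0.06],[0,0,0.08],[0,0,0.08],[0,0,0]],"jaw":[1,1,1,1,1,1]}'
python3 -c "from h import *;rep(.246)"
```

```text
time: 7.0
ee_pos: [543.3, -28.8, 125.8]
orientation: [[0.001, 0.908, -0.419], [0.974, -0.096, -0.207], [-0.228, -0.408, -0.884]]
ft_force: [0.6, 1.1, 8.0]
opening: 15.8
grasp_force: 35.0
travel before turn [-0.1 -0.3 -6.8] after turn [-0.1 -0.3 -6.8] rotvec [ 0.003   0.0003 -0.    ] 0.1756198760877112
t 7.0 F tool [-0.7 -2.8 -7.5] F.n 7.5 T tool [ 0.1  -0.08  0.04] open 15.76418860971682 35.00032424926758
```

```bash
python3 -m crank '{"travel":[[0,0,0.0005],[0,0,0],[0,0,0],[0,0,0],[0,0,0]],"angular":[[0,0,0.08],[0,0,0.1],[0,0,0.1],[0,0,0.1],[0,0,0]],"jaw":[1,1,1,1,1]}'
python3 -c "from h import *;rep(.626)"
```

```text
time: 7.5
ee_pos: [543.7, -29.0, 125.4]
orientation: [[0.338, 0.843, -0.418], [0.868, -0.451, -0.207], [-0.363, -0.293, -0.885]]
ft_force: [3.9, 0.5, 7.6]
opening: 15.4
grasp_force: 35.0
travel before turn [-0.3 -0.8 -7. ] after turn [-0.3 -0.8 -7. ] rotvec [ 0.0043 -0.0013 -0.0007] 0.2616305732456011
t 7.5 F tool [-1.   0.8 -8.4] F.n 8.4 T tool [-0.27  0.    0.08] open 15.400990360092008 34.99935507774353
```

```bash
python3 -m crank '{"travel":[[0,0,0],[0,0,0],[0,0,0],[0,0,0],[0,0,0],[0,0,0],[0,0,0],[0,0,0]],"angular":[[0,0,0.1],[0,0,0.1],[0,0,0.1],[0,0,0.1],[0,0,0.1],[0,0,0.1],[0,0,0.055],[0,0,0]],"jaw":[1,1,1,1,1,1,1,1]}'
python3 -c "from h import *;rep(1.28)"
```

```text
time: 8.3
ee_pos: [544.5, -29.8, 125.4]
orientation: [[0.782, 0.463, -0.416], [0.414, -0.886, -0.208], [-0.465, -0.01, -0.885]]
ft_force: [5.8, -1.8, 6.8]
opening: 15.6
grasp_force: 35.0
travel before turn [-1.  -1.5 -6.8] after turn [-1.  -1.6 -6.8] rotvec [ 0.0041 -0.0049 -0.0013] 0.37119734798090454
t 8.3 F tool [ 0.6  4.2 -8.1] F.n 8.1 T tool [-0.77  0.37  0.  ] open 15.587855900332551 34.997620582580566
```

```bash
python3 -m crank '{"travel":[[0,0,0],[0,0,0],[0,0,-0.002],[0,0,-0.002],[0,0,-0.002],[0,0,-0.002],[0,0,-0.0005],[0,0,0]],"angular":[[0,0,0.02],[0,0,0.01],[0,0,0],[0,0,0],[0,0,0],[0,0,0],[0,0,0],[0,0,0]],"jaw":[1,1,1,1,1,1,1,1]}'
python3 -c "from h import *;rep(1.31)"
python3 -m crank '{"travel":[[0,0,0],[0,0,0],[0,0,0],[0,0,0]],"angular":[[0,0,0],[0,0,0],[0,0,0],[0,0,0]],"jaw":[0.7,0.7,0.7,0.7]}'
python3 - <<'E'
from h import *
rep(1.31)
p,d=arm.read_camera("wrist");cv2.imwrite("pics/w3.png",p[:,:,::-1]);rep(1.31)
E
```

```text
time: 9.1
ee_pos: [547.6, -28.3, 132.1]
orientation: [[0.795, 0.441, -0.417], [0.389, -0.898, -0.208], [-0.466, 0.003, -0.885]]
ft_force: [5.8, -2.2, 1.6]
opening: 15.9
grasp_force: 35.0
travel before turn [-1.  -1.6  0.6] after turn [-1.  -1.6  0.7] rotvec [ 0.0034 -0.0043  0.0003] 0.313319093742536
t 9.1 F tool [ 3.   4.5 -3.4] F.n 3.4 T tool [-1.01  0.97 -0.03] open 15.891800699470629 34.99702334403992
time: 9.5
ee_pos: [545.3, -27.3, 131.6]
orientation: [[0.792, 0.441, -0.422], [0.389, -0.898, -0.207], [-0.47, -0.001, -0.883]]
ft_force: [-0.2, 0.0, -0.2]
opening: 26.4
grasp_force: 0.0
travel before turn [ 0.2  0.4 -0.6] after turn [ 0.2  0.4 -0.6] rotvec [0.0004 0.0001 0.0019] 0.109874233787658
t 9.5 F tool [-0.  -0.1  0.2] F.n -0.2 T tool [-0.04  0.46  0.01] open 26.4077742225935 0.0
travel before turn [ 0.2  0.3 -0.4] after turn [ 0.2  0.3 -0.4] rotvec [ 0.0005 -0.0001  0.0018] 0.10984071150626033
t 9.55 F tool [-0.1  0.6  1.4] F.n -1.4 T tool [-0.01  0.39  0.05] open 26.39276635184567 0.0
```

View pics/w3.png

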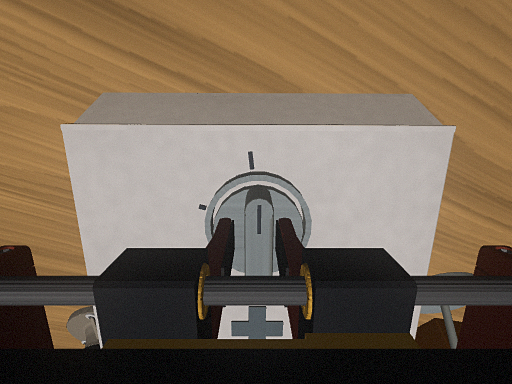

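The nose now points at the front edge and is on the locked mark. The bar is at column 259, about 1.5–2 mm to +y of the jaws, and pose drift agrees. I'll centre, regrip and tug in small steps.

```bash
python3 -m crank '{"travel":[[0.001,0.0018,0],[0,0,0],[0,0,0],[0,0,0],[0,0,0],[0,0,0]],"angular":[[0,0,0],[0,0,0],[0,0,0],[0,0,0],[0,0,0],[0,0,0]],"jaw":[0.7,1,1,1,1,1]}' 45
python3 -c "from h import *;rep(1.31)"
python3 -m crank '{"travel":[[0,0,-0.0005],[0,0,-0.0005],[0,0,-0.0005],[0,0,0]],"angular":[[0,0.003,0],[0,0.003,0],[0,0.003,0],[0,0,0]],"jaw":[1,1,1,1]}'
python3 -c "from h import *;rep(1.31)"
```

```text
time: 10.15
ee_pos: [547.3, -28.7, 131.3]
orientation: [[0.793, 0.441, -0.421], [0.389, -0.898, -0.207], [-0.469, 0.0, -0.883]]
ft_force: [0.6, -0.4, -0.6]
opening: 15.8
grasp_force: 45.0
travel before turn [-1.  -1.8 -0.2] after turn [-1.  -1.8 -0.2] rotvec [ 0.0008 -0.0007  0.0014] 0.1011056022198368
t 10.15 F tool [0.6 0.6 0.3] F.n -0.3 T tool [-0.08  0.52  0.05] open 15.812967248224453 44.99802589416504
time: 10.55
ee_pos: [547.5, -28.6, 132.4]
orientation: [[0.796, 0.44, -0.414], [0.391, -0.898, -0.203], [-0.462, -0.0, -0.887]]
ft_force: [-0.7, -1.5, -4.1]
opening: 15.7
grasp_force: 45.0
travel before turn [-0.6 -1.8  0.9] after turn [-0.6 -1.8  0.9] rotvec [ 0.0005 -0.0089  0.0013] 0.516486436044624
t 10.55 F tool [0.7 1.  4.2] F.n -4.2 T tool [-0.17  0.47  0.  ] open 15.688105147404704 44.99691724777222
```

```bash
python3 -m crank '{"travel":[[0,0,-0.0005],[0,0,-0.0005],[0,0,-0.0005],[0,0,-0.0005],[0,0,0]],"angular":[[0,0.003,0],[0,0.003,0],[0,0.003,0],[0,0.003,0],[0,0,0]],"jaw":[1,1,1,1,1]}'
python3 -c "from h import *;rep(1.31)"
```

```text
time: 11.05
ee_pos: [547.9, -28.5, 134.0]
orientation: [[0.801, 0.44, -0.406], [0.393, -0.898, -0.199], [-0.452, -0.0, -0.892]]
ft_force: [-3.8, -2.9, -8.1]
opening: 15.7
grasp_force: 45.0
travel before turn [-0.2 -1.8  2.4] after turn [-0.2 -1.8  2.5] rotvec [ 0.0003 -0.0197  0.0012] 1.1321454111718403
t 11.05 F tool [-0.5  0.9  9.3] F.n -9.3 T tool [-0.25 -0.01  0.02] open 15.682510037294296 44.995901584625244
```

```bash
python3 -m crank '{"travel":[[0,0,-0.0002],[0,0,0],[0,0,0],[0,0,0],[0,0,0],[0,0,0]],"angular":[[0,0.001,0],[0,0,0],[0,0,0],[0,0,0],[0,0,0],[0,0,0]],"jaw":[1,1,1,1,1,1]}'
python3 -c "from h import *;rep(1.31)"
python3 -m crank '{"travel":[[0,0,0],[0,0,0],[0,0,0],[0,0,0],[0,0,0],[0,0,0]],"angular":[[0,0,0],[0,0,0],[0,0,0],[0,0,0],[0,0,0],[0,0,0]],"jaw":[1,1,1,1,1,1]}'
python3 -c "from h import *;rep(1.31)"
```

```text
time: 11.65
ee_pos: [547.9, -28.5, 134.2]
orientation: [[0.801, 0.44, -0.405], [0.393, -0.898, -0.199], [-0.451, -0.0, -0.892]]
ft_force: [-4.5, -2.5, -9.3]
opening: 15.6
grasp_force: 45.0
travel before turn [-0.2 -1.8  2.6] after turn [-0.2 -1.8  2.6] rotvec [ 0.0003 -0.0204  0.0013] 1.1730957403424327
t 11.65 F tool [-0.4  0.3 10.6] F.n -10.6 T tool [-0.27 -0.06 -0.03] open 15.620003435499763 44.99587297439575
time: 12.25
ee_pos: [547.9, -28.5, 134.2]
orientation: [[0.801, 0.44, -0.405], [0.393, -0.898, -0.198], [-0.451, -0.0, -0.892]]
ft_force: [-3.6, -4.0, -8.0]
opening: 15.6
grasp_force: 45.0
travel before turn [-0.2 -1.8  2.6] after turn [-0.2 -1.8  2.6] rotvec [ 0.0003 -0.0205  0.0013] 1.1760209293088448
t 12.25 F tool [-0.8  2.   9.4] F.n -9.5 T tool [-0.25 -0.06 -0.01] open 15.608975254862797 44.99591410160065
```

The force held at about 10 N for 1.2 s, with the lift of about 2.7 mm expected from the keeper. Easing back and releasing.

```bash
python3 -m crank '{"travel":[[0,0,0.0005],[0,0,0.0005],[0,0,0.0005],[0,0,0.0005],[0,0,0.0005],[0,0,0.0005],[0,0,0.0006],[0,0,0]],"angular":[[0,-0.003,0],[0,-0.003,0],[0,-0.003,0],[0,-0.003,0],[0,-0.003,0],[0,-0.003,0],[0,-0.004,0],[0,0,0]],"jaw":[1,1,1,1,1,1,1,1]}'
python3 -c "from h import *;rep(1.31)"
python3 -m crank '{"travel":[[0,0,0],[0,0,0],[0,0,0],[0,0,0],[0,0,0],[0,0,0],[0,0,0],[0,0,0]],"angular":[[0,0,0],[0,0,0],[0,0,0],[0,0,0],[0,0,0],[0,0,0],[0,0,0],[0,0,0]],"jaw":[0.7,0.4,0.2,0,0,0,0,0]}'
python3 -c "from h import *;rep(1.31)"
```

```text
time: 13.05
ee_pos: [547.7, -28.5, 131.8]
orientation: [[0.793, 0.441, -0.421], [0.389, -0.898, -0.207], [-0.469, 0.0, -0.883]]
ft_force: [-2.7, -2.8, -1.4]
opening: 15.9
grasp_force: 45.0
travel before turn [-1.1 -1.8  0.3] after turn [-1.1 -1.8  0.3] rotvec [ 0.001  -0.0009  0.0015] 0.1150199785479957
t 13.05 F tool [-2.6  1.3  2.9] F.n -2.9 T tool [-0.11 -0.36 -0.02] open 15.859600087050556 44.99701380729675
time: 13.85
ee_pos: [547.4, -28.7, 131.4]
orientation: [[0.793, 0.441, -0.421], [0.389, -0.898, -0.207], [-0.469, -0.0, -0.883]]
ft_force: [-0.2, 0.0, 0.7]
opening: 76.5
grasp_force: 0.0
travel before turn [-1.  -1.8 -0.1] after turn [-1.  -1.8 -0.1] rotvec [ 0.0007 -0.0007  0.0015] 0.10288800745083178
t 13.85 F tool [-0.5 -0.1 -0.5] F.n 0.5 T tool [ 0.09  0.46 -0.02] open 76.51980318259366 0.0
```

Back straight out and verify.

```bash
python3 -m crank '{"travel":[[0,0,0],[0,0,-0.02],[0,0,-0.03],[0,0,-0.04],[0,0,-0.04],[0,0,-0.03],[0,0,0],[0,0,0]],"angular":[[0,0,0],[0,0,0],[0,0,0],[0,0,0],[0,0,0],[0,0,0],[0,0,0],[0,0,0]],"jaw":[0,0,0,0,0,0,0,0]}'
python3 - <<'E'
from h import *
st=arm.read_state();p,d=arm.read_camera("wrist");m=arm.camera_model("wrist");H=np.array(m["hand_eye"]);K=np.array(m["camera_matrix"])
W=(cloud(d,K,np.eye(3),np.zeros(3))@H[:3,:3].T+H[:3,3])@np.array(st["orientation"]).T+st["ee_pos"]
cv2.imwrite("pics/w4.png",p[:,:,::-1])
R=Rt(1.31);c=R.T@grip(0);X=W@R-c;h=-X[...,2];r=np.hypot(X[...,0],X[...,1]);ok=d>0
print("lid h med",np.median(h[ok&(r>50)&(r<90)&(abs(h)<10)]))
k=ok&(r<45)&(h>38)&(h<60);print("bar top h",np.median(h[k]),"mean",X[k].mean(0));e=np.linalg.svd(X[k]-X[k].mean(0))[2][0];print("dir",e)
p,d=arm.read_camera("scene");cv2.imwrite("pics/s2.png",p[:,:,::-1])
E
```

```text
time: 14.65
ee_pos: [614.8, 4.5, 272.6]
orientation: [[0.793, 0.441, -0.42], [0.389, -0.898, -0.207], [-0.468, 0.0, -0.883]]
ft_force: [0.5, -0.4, -1.0]
opening: 88.0
grasp_force: 0.0
lid h med -0.12963230221836852
bar top h 49.68981712494315 mean [  3.02207729   0.68259633 -49.47566729]
dir [-0.9999074   0.00105071 -0.01356821]
```

View pics/w4.png

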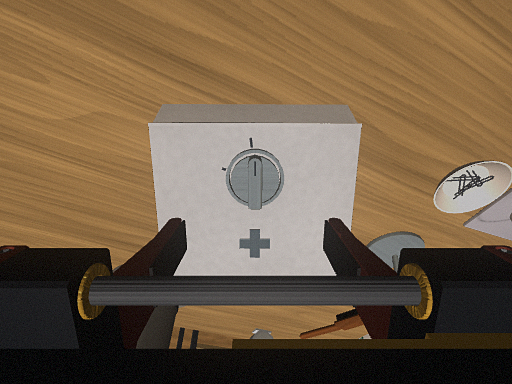

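View pics/s2.png

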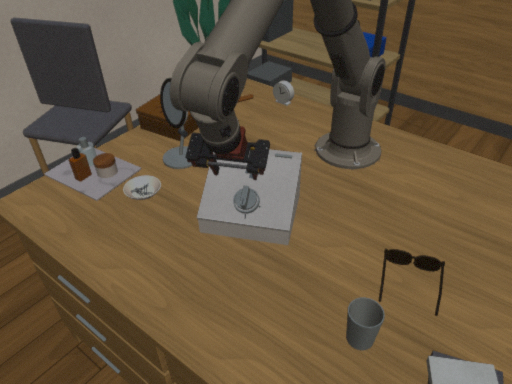

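The knob nose at (255,162) points at the front edge. The bar top is 50 mm out from the lid, so the knob is fully sprung out, and the lid plane is unchanged, so it is shut. The mirror, dish, cup and sunglasses are where they were, and the arm is clear.

```bash
python3 -c "
from bench import arm
print(arm.job_done())"
```

```text
the job is handed in; nothing more can be done
None
```

The medicine box is locked and shut: the knob is at about 1.31 rad and fully sprung out, the catch held a tug of about 10 N for 1.2 s, the arm has let go and stands clear, the mirror, dish, cup and sunglasses look undisturbed, and the job was handed in at about 15 s.

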